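Level the model table and hold its hidden lock bolt

TASK

Bring the tilted plaster-model table level by turning its black tilt knob. Then reach down into the narrow gap behind the upright bracket, take the hidden brass bolt head by its flats, turn it until the red spanner that droops on the nut in front stands level, and keep the head from turning back: finish while still holding the head, with the table still level. Do not hold the spanner itself, and leave the loose powder jar and the loose plaster cast where they are.

Things in the scene. Friction and masses are not known exactly. Their poses are not given: they have to be found in the camera images.
- levelling_base: Grey base plate, 200 x 232 mm, top 14 mm high, fixed; origin on the bench surface. Its x points away from the robot (turned 0.1 to 0.6 rad counter-clockwise), y to the left, z up; all offsets named with other things are in this frame. It carries, from front to back: the table platform, an upright aluminium bracket, the gap with the bolt head, a rear guard plate. The tilt knob is at its right.
- gap_mouth (a point): Middle of the gap's open top, 118 mm high, x 73, y 0 mm of the base. The gap, 46 mm wide in x, lies between the bracket (x 44 to 50 mm) and the rear guard (x 96 to 102 mm), both 100 mm wide in y, centred on y = 0, and 118 mm high. It is open at the top and at both y ends; its floor is 20 mm high.
- tilt_knob (a joint): Angle (rad) of the black tilt knob about its vertical axis, counter-clockwise from above positive; -0.5 to 1.7, starts at 0.7 to 1.35. At 0 the table is level and the white line on the knob's top points to the front (-x of the base): turn it clockwise seen from above. It turns in place without rising, with about 0.05 N m friction, and stays where it is left.
- knob_centre (a point): Centre of the tilt knob's grip: knurled upright cylinder, 36 mm in diameter, 24 mm high (z 74 to 98 mm; this point at 86 mm), on a thin screw at the right of the table (x 5, y -115 mm of the base). Free all round; the platform's fork passes under it, its top 52 mm high when level, lower at the start.
- platform (a joint): Tilt (rad) of the aluminium table platform about its hinge, which runs along the base's x on the left side of the table: 0 is level, positive means its right (knob) side is low. It is geared to the knob: tilt = 0.08 x knob angle. Starts at 0.056 to 0.108.
- platform_centre (a point): Centre of the platform's upper face (66 x 128 mm, about 52 mm high when level). It carries a fixed plaster cast, 46 x 58 mm, whose top stands about 78 mm high.
- lock_bolt (a joint): Turn (rad) of the lock bolt about its level axis (along the base's x, y = 0, 95 mm high). 0: red spanner level, two flats of the head upright, facing the base's +y and -y. Positive: the spanner's free end (+y side) droops and the head turns with it. It rests on a stop at 0.30; the spanner's weight (about 0.07 N m) brings it back there whenever the head is not held.
- head_centre (a point): Centre of the tall brass hexagon head of the bolt: 24 mm across flats, 30 mm long along the base's x (x 56 to 86 mm; this point at x 71, y 0, z 95 mm), behind the bracket. Its axes turn with the bolt; its own +y and -y face two flats.
- bolt_head: The same brass hexagon head as a solid; its origin lies on the bolt axis above the base's origin, 71 mm in front of the head's centre.
- spanner_tip (a point): Free end of the red spanner, which sits fast on the bolt's nut in front of the bracket and points to the base's +y; 12 mm broad, this point 120 mm from the bolt axis. At x 27 mm of the base.
- spanner: The red spanner as a solid; origin on the bolt axis above the base's origin.
- powder_jar_centre (a point): Bystander: loose small white lidded jar, 50 mm in diameter, 41 mm high.
- loose_cast_centre (a point): Bystander: loose plaster cast, 48 x 61 x 24 mm, lying on the bench.

How it is judged:
By the outcome, as a careful person would: the job done as asked, in the order asked, and still so for the second after the job is handed in, while the arm keeps its last pose, push and grip.
It also fails if it takes over 48 s, if anything falls off the work surface, if the arm or the gripper's body presses on something with over 40 N, if the wrist force passes 120 N, or if a joint passes its speed limit or range.

ROBOT

A 6-joint arm with a two-finger parallel gripper is mounted at the origin on the work surface; the furniture and walls round the work are solid. World frame = base frame: x ahead of the robot, y to its left, z up, the work surface at z = 0. Lengths are in m, angles in rad, forces in N, time in s.
With the tool pointing down it reaches from about 0.275 to 0.725 m from the base axis. Payload 5.6 kg.
Tool frame: the origin (TCP) lies between the finger pads; the fingertips stand 19 mm ahead of it and the grasp point (between the pads) is the TCP; z points along the fingers, y is the line along which they close (so a half turn about z gives the same grasp; the last joint's range is limited). The gripper opens to 85 mm and grips with 20 to 120 N. Pads are 22 mm wide; open, the fingers measure 114 mm over their backs; the gripper's body (76 mm by 85 mm) begins 54 mm behind the grasp point. The pads swing forward as they close: fully open they stand 13 mm farther back than shut.
Start: joints at [1.621, 0.255, 0.108, 0, -1.424, -0.285], TCP at [0.128, 0.535, 0.25] pointing down, gripper open.
Joint ranges: [-2.95, 2.95], [-1.21, 1.97], [-1.09, 1.5], [-2.87, 1.71], [-2.94, -0.07], [-3.05, 3.05]. Speed limits (rad/s): [2.57, 2.57, 3.14, 3.14, 3.14, 3.14].

INTERFACE

Orientations are given as a 3x3 rotation matrix whose columns are the frame's x, y, z axes.
In Python, from plant import robot, cams, job gives the robot as it stands.
- The arm moves only by the tool arm_command, never from a script. Its argument "steps" is a list of rows, each an object with "offset": the shift along the tool's x, y, z in m, a list of three; "delta_rot": the turn, a rotation vector about the tool's x, y, z in degrees, a list of three; "hand": the opening in per cent of the stroke, from 0 (shut) to 100 (fully open). In form: [{"offset": [dx, dy, dz], "delta_rot": [ax, ay, az], "hand": hand}, ...]. A call has 1 to 5 rows; each row shifts and turns the commanded pose from where the row before left it, along the tool's axes as they then stand; what a row does not reach is not made up. A row lasts 1/10 s, in which the tool goes at most 50 mm and 8.59 degrees, less where a joint would pass 70% of its speed; a pose out of reach is approached as far as the arm can. A call is refused whole if a number of a shift passes 0.05 or a number of a turn 8.59, either way. A call with a gripper value outside its range is refused whole. The fingers move at their own pace and stop on an object; the grip force is fixed at half the most. Time passes only in rows, so rows that do not move let the fingers close. It gives the time, the measured TCP pose, the force, the opening and the grip force at its end, in the units of the state.
- robot.observe(): the state, without advancing time (a new reading comes with each control period).
- cams.snapshot(name): name is "side" or "top" or "wrist"; returns a dict with "frame" (480x640x3 uint8, blue, green, red), "K" (3x3 intrinsics, pixels), "k1" (the pictures are not rectified: a ray, as slopes to the right and down, at radius r is drawn at 1 + k1 r^2 times it, then the intrinsics apply), "origin" and "orientation" of the camera in the world. Camera axes: x right, y down, z forward; pixel columns grow to the right and rows downward; lengths in m; the calibration is good to about 2 mm. A picture is of the moment at which its call begins. There is no depth.
- job.finish_job(): hands the job in; it is judged then, once.
The state is a dict: "time": time; "joint_pos": joint angles; "qd": joint speeds; "joint_torque": joint torques, N m; "tcp_pos": TCP position; "orientation": TCP orientation; "wrist_force": force on the tool from outside, world axes, zero at the start; "moment": the same for the moment, N m; "grip_width": opening from 0.0 (shut) to 1.0 (fully open); "gripper_force": force on a finger pad.
Only numpy, scipy, OpenCV 4.12 (cv2) and the standard library are available. Lean on these libraries where they do the work, as an engineer would, in place of code of your own. Each camera call takes 0.05 s, during which the arm holds its last target. There are 200 camera calls.

## Working session

There is one attempt and no reset: what is moved stays moved. The work goes in short steps, Python scripts to look and compute and a tool call to move; the robot and the scene stay as the last step left them, time stands still between calls to the robot, and variables do not carry over. Pictures are saved under pics/ and viewed, at most 10 in all, crops included, and the job is handed in when it is done.

Besides the shell and the picture viewer there is one more tool, called after ">>>" as name(argument=value, ...) on one line, values as JSON. arm_command: Moves the arm, as the interface text tells. Its arguments: {"type":"object","properties":{"steps":{"type":"array","items":{"type":"object","properties":{"offset":{"type":"array","items":{"type":"number"}},"delta_rot":{"type":"array","items":{"type":"number"}},"hand":{"type":"number"}}}}},"required":["steps"]}

```bash
mkdir -p pics; ls; python3 - <<'E'
from plant import robot,cams,job
import cv2,numpy as np
s=robot.observe();print({k:np.round(v,3).tolist() for k,v in s.items()})
for n in("top","side"):
    d=cams.snapshot(n);cv2.imwrite(f"pics/{n}0.png",d["frame"]);print(n,d["K"],d["k1"],d["origin"],d["orientation"])
    np.savez(f"{n}0.npz",**d)
E
```

```text
pics
{'time': 0.0, 'joint_pos': [1.621, 0.256, 0.107, -0.0, -1.424, -0.285], 'qd': [0.0, 0.0, 0.002, -0.001, 0.001, 0.001], 'joint_torque': [-0.0, -38.663, 23.795, 5.365, -0.006, 0.0], 'tcp_pos': [0.128, 0.534, 0.249], 'orientation': [[0.973, -0.233, -0.0], [-0.233, -0.973, -0.002], [0.0, 0.002, -1.0]], 'wrist_force': [-0.047, 0.764, -0.266], 'moment': [0.043, -0.007, 0.016], 'gripper_force': 0.0, 'grip_width': 1.001}
top [[575.12516143   0.         327.90721919]
 [  0.         575.12516143 249.7366799 ]
 [  0.           0.           1.        ]] -0.08759293589291696 [ 0.22161034 -0.02343173  1.29230713] [[ 0.02579152 -0.98241423  0.18492449]
 [-0.99963272 -0.02688521 -0.00340876]
 [ 0.00832055 -0.18476866 -0.98274682]]
side [[479.80553139   0.         317.31207497]
 [  0.         479.80553139 237.67507104]
 [  0.           0.           1.        ]] -0.08904025030453527 [ 0.06047081 -0.7188245   0.76301304] [[ 0.8803     -0.29086426  0.37479313]
 [-0.47403279 -0.57107867  0.67019555]
 [ 0.01910043 -0.76763738 -0.64059975]]
```

View pics/top0.png

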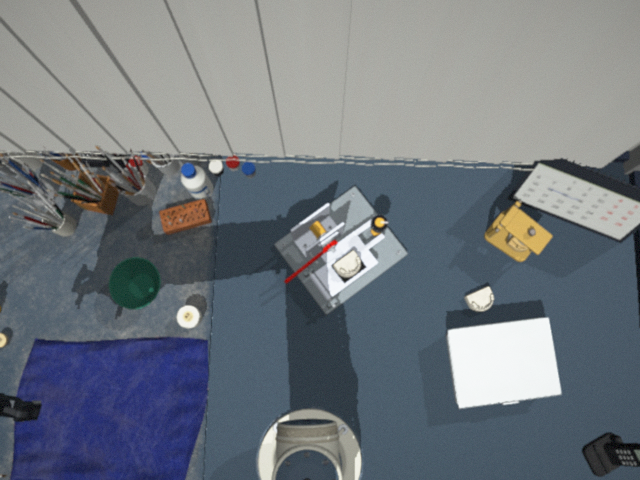

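View pics/side0.png

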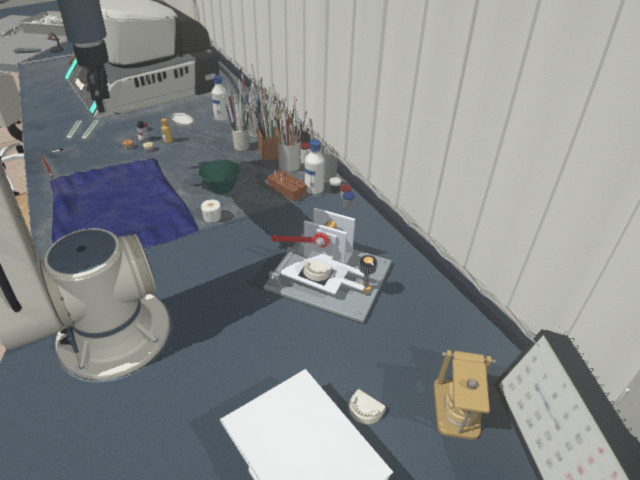

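The top view shows the base plate with corners near (357,186), (407,252), (329,314) and (275,243), the knob near (378,225) and the red spanner from (335,242) to (288,281). The side view shows the knob near (368,264). I'll enlarge both.

```bash
python3 - <<'E'
import cv2,numpy as np
t=np.load("top0.npz")["frame"][180:320,268:412];s=np.load("side0.npz")["frame"][205:325,260:400]
f=lambda a,k:cv2.resize(a,None,fx=k,fy=k,interpolation=cv2.INTER_CUBIC)
cv2.imwrite("pics/t1.png",f(t,4)); cv2.imwrite("pics/s1.png",f(s,5))
E
```

```text
(no output)
```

View pics/t1.png

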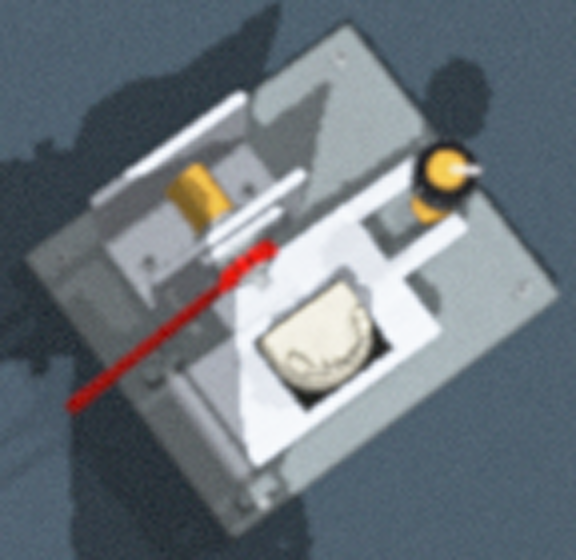

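View pics/s1.png

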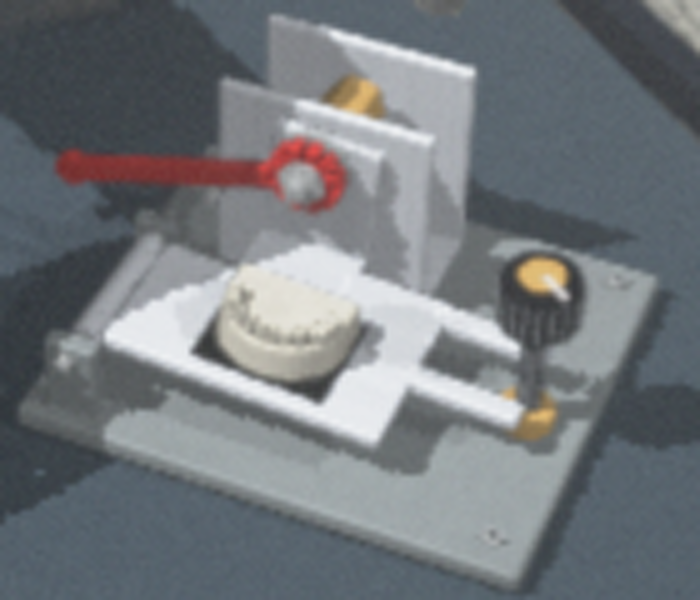

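The crops give clear landmarks: plate corners, guard and bracket top edges, the knob top with its white line pointing to the world's −y, and the hinge. Next is a fit of the base pose.

```bash
cat > h.py <<'E'
import numpy as np
from scipy.optimize import least_squares
from scipy.spatial.transform import Rotation as R
def proj(d,P):
    q=(np.atleast_2d(P)-d["origin"])@d["orientation"]; s=q[:,:2]/q[:,2:]
    s=s*(1+d["k1"]*(s**2).sum(1,keepdims=True)); return s@d["K"][:2,:2].T+d["K"][:2,2]
def ray(d,px,z):
    s0=(np.array(px)-d["K"][:2,2])/np.diag(d["K"])[:2]; s=s0.copy()
    for _ in range(20): s=s0/(1+d["k1"]*(s@s))
    v=d["orientation"]@np.r_[s,1]; o=d["origin"]; return o+v*(z-o[2])/v[2]
def w(p,P):
    P=np.atleast_2d(P); c,s=np.cos(p[2]),np.sin(p[2])
    return np.c_[p[0]+c*P[:,0]-s*P[:,1],p[1]+s*P[:,0]+c*P[:,1],P[:,2]]
E
cat > fit.py <<'E'
from h import *
T=dict(np.load("top0.npz"));S=dict(np.load("side0.npz"))
tp=lambda c:((np.array(c)+.5)/4-.5)+[268,180]
sp=lambda c:((np.array(c)+.5)/5-.5)+[260,205]
pts=[(99,-50,118),(99,50,118),(47,-50,118),(5,-115,98)]
tpx=tp([(243,97),(95,203),(303,174),(445,168)])
spts=[(102,-50,118),(96,50,118),(50,-50,118),(44,50,118),(5,-115,98)]
spx=sp([(475,69),(270,17),(433,136),(220,82),(543,276)])
ct=tp([(25,258),(348,22),(557,293),(237,537)])
cs=sp([(660,280),(520,590),(22,412)])
def res(p):
    A=np.array(pts)/1e3;B=np.array(spts)/1e3
    cx,cy=p[3:5]; C=np.array([(cx+.1,cy+.116,.014),(cx+.1,cy-.116,.014),(cx-.1,cy-.116,.014),(cx-.1,cy+.116,.014)])
    ot,os=p[5:7],p[7:9]
    return np.r_[(proj(T,w(p,A))+ot-tpx).ravel(),(proj(S,w(p,B))+os-spx).ravel(),(proj(T,w(p,C))+ot-ct).ravel(),(proj(S,w(p,C[[1,2,3]]))+os-cs).ravel(),p[5:]/1.]
r=least_squares(res,[.4,0,.5,0,0,0,0,0,0],loss="soft_l1");p=r.x
print(np.round(p,4)); print(np.round(res(p)[:-4].reshape(-1,2),1).tolist())
np.save("p.npy",p[:3])
a=ray(T,tp((447,170))-p[5:7],.098);b=ray(T,tp((480,170))-p[5:7],.098);v=b-a
print("knob",(np.arctan2(v[1],v[0])-(p[2]+np.pi)+np.pi)%(2*np.pi)-np.pi)
a=ray(S,sp((546,280))-p[7:9],.098);b=ray(S,sp((566,298))-p[7:9],.098);v=b-a
print("knob side",(np.arctan2(v[1],v[0])-(p[2]+np.pi)+np.pi)%(2*np.pi)-np.pi)
for n,q in dict(knob=(.005,-.115,.086),head=(.071,0,.095)).items(): print(n,w(p,q).round(4))
E
python3 fit.py
```

```text
[ 0.4336 -0.0478  0.6693  0.0189 -0.0272  0.119  -0.1883 -0.2782 -0.0053]
[[-0.0, -0.8], [-1.3, 0.4], [-0.2, -0.8], [0.1, 0.5], [0.6, -0.0], [-0.9, 0.6], [0.7, 0.1], [-0.5, 0.4], [0.0, 0.5], [-0.2, -0.2], [0.4, -0.1], [1.7, 0.2], [-0.3, 0.9], [0.6, -0.4], [0.5, -1.7], [-1.2, -0.1]]
knob 0.9301263282183951
knob side 1.006567397505405
knob [[ 0.5089 -0.1349  0.086 ]]
head [[ 0.4893 -0.0038  0.095 ]]
```

```bash
cat > plan.py <<'E'
import sys,json
from h import *
from plant import robot
def rot(yaw,tilt=0,axis=None):
    "tool down, x axis at yaw (deg); then tilt (rad) about world axis"
    y=np.radians(yaw); M=np.array([[np.cos(y),np.sin(y),0],[np.sin(y),-np.cos(y),0],[0,0,-1.]])
    return M if axis is None else R.from_rotvec(np.array(axis)*tilt).as_matrix()@M
def plan(tp,tR,n,hand,dec=4):
    s=robot.observe();Rc=s["orientation"];pc=s["tcp_pos"]; rv=R.from_matrix(Rc.T@tR).as_rotvec()
    out=[]
    for i in range(n):
        Ri=Rc@R.from_rotvec(rv*i/n).as_matrix()
        out.append(dict(offset=np.round(Ri.T@(np.array(tp)-pc)/n,dec).tolist(),delta_rot=np.round(np.degrees(rv)/n,2).tolist(),hand=hand))
    print(np.round(pc,4),np.round(s["wrist_force"],1),round(s["grip_width"],3))
    for i in range(0,n,5): print(json.dumps(out[i:i+5]))
E
python3 - <<'E'
from plan import *
plan([.509,-.135,.22],rot(-86),20,100,3)
E
```

```text
[0.1278 0.5345 0.2495] [-0.5 -0.8  0.1] 1.0
[{"offset": [0.026, 0.028, 0.002], "delta_rot": [0.0, -0.0, 3.63], "hand": 100}, {"offset": [0.028, 0.026, 0.002], "delta_rot": [0.0, -0.0, 3.63], "hand": 100}, {"offset": [0.03, 0.025, 0.002], "delta_rot": [0.0, -0.0, 3.63], "hand": 100}, {"offset": [0.031, 0.023, 0.002], "delta_rot": [0.0, -0.0, 3.63], "hand": 100}, {"offset": [0.033, 0.021, 0.002], "delta_rot": [0.0, -0.0, 3.63], "hand": 100}]
[{"offset": [0.034, 0.019, 0.002], "delta_rot": [0.0, -0.0, 3.63], "hand": 100}, {"offset": [0.035, 0.016, 0.002], "delta_rot": [0.0, -0.0, 3.63], "hand": 100}, {"offset": [0.036, 0.014, 0.002], "delta_rot": [0.0, -0.0, 3.63], "hand": 100}, {"offset": [0.037, 0.012, 0.001], "delta_rot": [0.0, -0.0, 3.63], "hand": 100}, {"offset": [0.037, 0.009, 0.001], "delta_rot": [0.0, -0.0, 3.63], "hand": 100}]
[{"offset": [0.038, 0.007, 0.001], "delta_rot": [0.0, -0.0, 3.63], "hand": 100}, {"offset": [0.038, 0.005, 0.001], "delta_rot": [0.0, -0.0, 3.63], "hand": 100}, {"offset": [0.038, 0.002, 0.001], "delta_rot": [0.0, -0.0, 3.63], "hand": 100}, {"offset": [0.039, -0.0, 0.001], "delta_rot": [0.0, -0.0, 3.63], "hand": 100}, {"offset": [0.038, -0.003, 0.001], "delta_rot": [0.0, -0.0, 3.63], "hand": 100}]
[{"offset": [0.038, -0.005, 0.001], "delta_rot": [0.0, -0.0, 3.63], "hand": 100}, {"offset": [0.038, -0.007, 0.001], "delta_rot": [0.0, -0.0, 3.63], "hand": 100}, {"offset": [0.037, -0.01, 0.001], "delta_rot": [0.0, -0.0, 3.63], "hand": 100}, {"offset": [0.037, -0.012, 0.001], "delta_rot": [0.0, -0.0, 3.63], "hand": 100}, {"offset": [0.036, -0.014, 0.001], "delta_rot": [0.0, -0.0, 3.63], "hand": 100}]
```

>>> arm_command(steps=[{"offset":[0.026,0.028,0.0],"delta_rot":[0,0,3.6],"hand":100},{"offset":[0.028,0.026,0.0],"delta_rot":[0,0,3.6],"hand":100},{"offset":[0.03,0.025,0.0],"delta_rot":[0,0,3.6],"hand":100},{"offset":[0.031,0.023,0.0],"delta_rot":[0,0,3.6],"hand":100},{"offset":[0.033,0.021,0.0],"delta_rot":[0,0,3.6],"hand":100}])

```text
time: 0.6
tcp_pos: [0.2236, 0.3652, 0.2499]
orientation: [[0.852, -0.524, -0.0], [-0.524, -0.852, -0.001], [0.0, 0.001, -1.0]]
wrist_force: [1.0, 0.2, 0.8]
grip_width: 0.997
gripper_force: 0.0
```

>>> arm_command(steps=[{"offset":[0.034,0.019,0.0],"delta_rot":[0,0,3.6],"hand":100},{"offset":[0.035,0.016,0.0],"delta_rot":[0,0,3.6],"hand":100},{"offset":[0.036,0.014,0.0],"delta_rot":[0,0,3.6],"hand":100},{"offset":[0.037,0.012,0.0],"delta_rot":[0,0,3.6],"hand":100},{"offset":[0.037,0.009,0.0],"delta_rot":[0,0,3.6],"hand":100}])

```text
time: 1.1
tcp_pos: [0.32, 0.1981, 0.2502]
orientation: [[0.648, -0.761, -0.0], [-0.761, -0.648, 0.0], [-0.0, 0.0, -1.0]]
wrist_force: [0.6, 0.0, -1.0]
grip_width: 1.0
gripper_force: 0.0
```

>>> arm_command(steps=[{"offset":[0.038,0.007,0.0],"delta_rot":[0,0,3.6],"hand":100},{"offset":[0.038,0.005,0.0],"delta_rot":[0,0,3.6],"hand":100},{"offset":[0.038,0.002,0.0],"delta_rot":[0,0,3.6],"hand":100},{"offset":[0.039,0,0.0],"delta_rot":[0,0,3.6],"hand":100},{"offset":[0.038,-0.003,0.0],"delta_rot":[0,0,3.6],"hand":100}])

```text
time: 1.6
tcp_pos: [0.4163, 0.0318, 0.2501]
orientation: [[0.381, -0.925, -0.0], [-0.925, -0.381, 0.0], [-0.0, 0.0, -1.0]]
wrist_force: [0.3, 1.1, 0.1]
grip_width: 1.001
gripper_force: 0.0
```

>>> arm_command(steps=[{"offset":[0.038,-0.005,0.005],"delta_rot":[0,0,3.6],"hand":100},{"offset":[0.038,-0.007,0.005],"delta_rot":[0,0,3.6],"hand":100},{"offset":[0.037,-0.01,0.005],"delta_rot":[0,0,3.6],"hand":100},{"offset":[0.037,-0.012,0.005],"delta_rot":[0,0,3.6],"hand":100},{"offset":[0.036,-0.014,0.005],"delta_rot":[0,0,3.6],"hand":100}])

```text
time: 2.1
tcp_pos: [0.5122, -0.1354, 0.2246]
orientation: [[0.076, -0.997, -0.001], [-0.997, -0.076, 0.0], [-0.0, 0.001, -1.0]]
wrist_force: [1.1, 0.6, 1.2]
grip_width: 0.999
gripper_force: 0.0
```

>>> arm_command(steps=[{"offset":[0,0,0],"delta_rot":[0,0,0],"hand":100},{"offset":[0,0,0],"delta_rot":[0,0,0],"hand":100}])

```text
time: 2.3
tcp_pos: [0.5116, -0.1344, 0.2243]
orientation: [[0.078, -0.997, -0.002], [-0.997, -0.078, 0.0], [-0.0, 0.002, -1.0]]
wrist_force: [-1.2, 0.0, -0.4]
grip_width: 0.998
gripper_force: 0.0
```

```bash
python3 - <<'E'
from plan import *
from plant import cams
import cv2
s=robot.observe();print(s["time"],s["tcp_pos"].round(4),s["orientation"].round(3).tolist(),s["joint_pos"].round(2))
d=cams.snapshot("wrist");np.savez("w1.npz",**d);im=d["frame"].copy();cv2.imwrite("pics/w1raw.png",im)
p=np.load("p.npy");print(d["origin"],d["K"][0,0])
for q in [(5,-115,98),(102,-50,118),(102,50,118),(44,-50,118),(44,50,118),(71,0,107)]:
    u=proj(d,w(p,np.array(q)/1e3))[0];print(q,u.round(1))
    if abs(u).max()<2000: cv2.drawMarker(im,tuple(int(x) for x in u),(255,0,255),0,10,1)
cv2.imwrite("pics/w1.png",im)
E
```

```text
2.3 [ 0.5116 -0.1344  0.2243] [[0.078, -0.997, -0.002], [-0.997, -0.078, 0.0], [-0.0, 0.002, -1.0]] [ 0.04  0.22  0.   -0.   -1.35  0.04]
[ 0.51675586 -0.2056299   0.34759468] 347.65283731225117
(5, -115, 98) [322.7 229.9]
(102, -50, 118) [265.9 369.9]
(102, 50, 118) [335.8 451.4]
(44, -50, 118) [327.8 333.7]
(44, 50, 118) [394.5 421.1]
(71, 0, 107) [333.6 385.7]
```

View pics/w1.png

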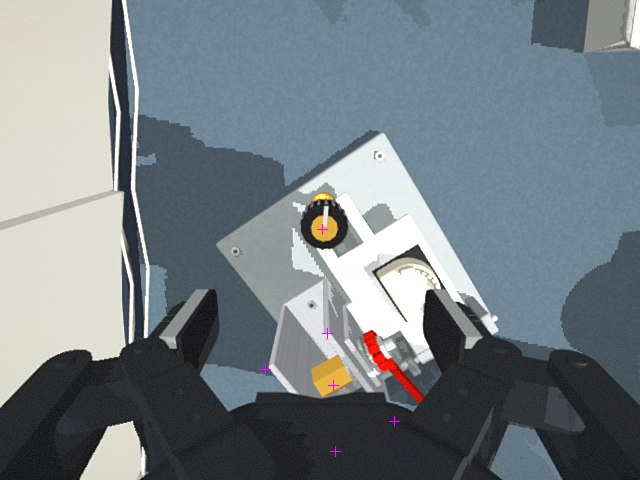

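The wrist picture confirms the fit. The knob top is at about (323,229) with its line pointing up, the head at (332,377), and the bracket and guard edges fall on their predicted corners. Next I descend on the knob and grip it, measuring the line first.

>>> arm_command(steps=[{"offset":[0,0.001,0.034],"delta_rot":[0,0,0],"hand":100},{"offset":[0,0.001,0.034],"delta_rot":[0,0,0],"hand":100},{"offset":[0,0.001,0.034],"delta_rot":[0,0,0],"hand":100},{"offset":[0,0,0.034],"delta_rot":[0,0,0],"hand":80},{"offset":[0,0,0],"delta_rot":[0,0,0],"hand":60}])

```text
time: 2.85
tcp_pos: [0.5053, -0.1326, 0.0856]
orientation: [[0.08, -0.997, -0.008], [-0.997, -0.08, 0.001], [-0.002, 0.008, -1.0]]
wrist_force: [-0.9, -0.0, -0.2]
grip_width: 0.688
gripper_force: 0.0
```

>>> arm_command(steps=[{"offset":[0,0,0],"delta_rot":[0,0,0],"hand":20},{"offset":[0,0,0],"delta_rot":[0,0,0],"hand":20},{"offset":[0,0,0],"delta_rot":[0,0,0],"hand":20},{"offset":[0,0,0],"delta_rot":[0,0,0],"hand":20},{"offset":[0,0,0],"delta_rot":[0,0,0],"hand":20}])

```text
time: 3.35
tcp_pos: [0.5087, -0.1339, 0.0918]
orientation: [[0.08, -0.997, 0.001], [-0.997, -0.08, -0.0], [0.0, -0.001, -1.0]]
wrist_force: [-4.9, 3.1, 5.6]
grip_width: 0.4
gripper_force: 60.6
```

```bash
python3 - <<'E'
from plan import *
import cv2
s=robot.observe();print(s["time"],s["tcp_pos"].round(4),s["wrist_force"].round(1),s["grip_width"],s["gripper_force"])
d=dict(np.load("w1.npz"));p=np.load("p.npy");f=d["frame"].astype(int)
m=np.zeros(f.shape[:2],bool);m[195:245,300:348]=1
m&=(f.min(2)>165)
n,l,st,c=cv2.connectedComponentsWithStats(m.astype(np.uint8))
for i in range(1,n):
    if st[i,4]<8: continue
    ys,xs=np.nonzero(l==i); P=np.array([ray(d,(x,y),.098)[:2] for x,y in zip(xs,ys)])
    u=np.linalg.svd(P-P.mean(0))[2][0]; k=w(p,(.005,-.115,.098))[0,:2]
    if u@(P.mean(0)-k)<0:u=-u
    print(st[i],c[i],"knob",(np.arctan2(u[1],u[0])-p[2])%(2*np.pi)-np.pi)
E
```

```text
3.35 [ 0.5087 -0.1339  0.0918] [-4.9  3.1  5.6] 0.40019894264888195 60.643553137779236
[336 195  12  23 163] [342.78527607 202.29447853] knob 1.3587429031516969
[300 204   6  11  41] [301.97560976 208.07317073] knob 0.7037130226876682
[323 206   5  21  83] [325.09638554 215.91566265] knob 0.9062877417214139
[300 240   6   5  18] [301.5        242.33333333] knob 1.6043937570911195
```

>>> arm_command(steps=[{"offset":[0,0,0],"delta_rot":[0,0,6.5],"hand":20},{"offset":[0,0,0],"delta_rot":[0,0,6.5],"hand":20},{"offset":[0,0,0],"delta_rot":[0,0,6.5],"hand":20},{"offset":[0,0,0],"delta_rot":[0,0,6.5],"hand":20},{"offset":[0,0,0],"delta_rot":[0,0,6.5],"hand":20}])

```text
time: 3.85
tcp_pos: [0.51, -0.1341, 0.0918]
orientation: [[-0.472, -0.882, 0.004], [-0.882, 0.472, -0.001], [-0.001, -0.003, -1.0]]
wrist_force: [-0.0, -1.4, 1.2]
grip_width: 0.399
gripper_force: 60.3
```

>>> arm_command(steps=[{"offset":[0,0,0],"delta_rot":[0,0,6.5],"hand":20},{"offset":[0,0,0],"delta_rot":[0,0,6.5],"hand":20},{"offset":[0,0,0],"delta_rot":[0,0,6.5],"hand":20},{"offset":[0,0,0],"delta_rot":[0,0,0],"hand":20},{"offset":[0,0,0],"delta_rot":[0,0,0],"hand":20}])

```text
time: 4.35
tcp_pos: [0.5107, -0.1346, 0.0917]
orientation: [[-0.734, -0.679, 0.005], [-0.679, 0.734, -0.001], [-0.003, -0.004, -1.0]]
wrist_force: [0.6, -3.3, 6.2]
grip_width: 0.402
gripper_force: 60.7
```

```bash
python3 - <<'E'
from plan import *
from plant import cams
import cv2
s=robot.observe();print(s["time"],s["tcp_pos"].round(4),s["orientation"].round(3).tolist(),s["wrist_force"].round(1),s["grip_width"])
d=cams.snapshot("wrist");np.savez("w2.npz",**d);t=cams.snapshot("side");np.savez("s2.npz",**t)
p=np.load("p.npy");u=proj(d,w(p,(.005,-.115,.098)))[0];print(u)
f=lambda a,k:cv2.resize(a,None,fx=k,fy=k,interpolation=cv2.INTER_CUBIC)
x,y=u.astype(int);y=min(y,419)
A=cv2.resize(d["frame"][max(y-60,0):y+60,x-60:x+60],(390,390),interpolation=cv2.INTER_CUBIC);B=cv2.resize(t["frame"][205:325,270:390],(390,390),interpolation=cv2.INTER_CUBIC)
cv2.imwrite("pics/w2.png",np.hstack([A,B]))
E
```

```text
4.35 [ 0.5107 -0.1346  0.0917] [[-0.734, -0.679, 0.005], [-0.679, 0.734, -0.001], [-0.003, -0.004, -1.0]] [ 0.6 -3.3  6.2] 0.4019840312514084
[322.48046057 323.2125302 ]
```

View pics/w2.png

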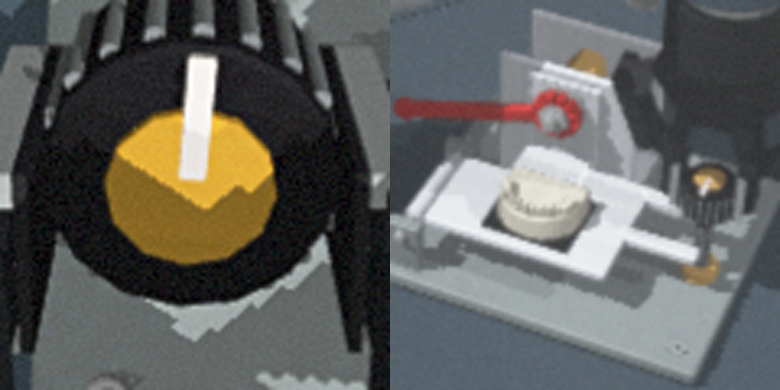

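The left half shows the knob top from the wrist camera, with the white line from (203,55) to (194,180). The right half shows the platform nearly level. I'll compute the remaining angle and refine the base yaw from the first wrist picture's plate edges.

```bash
python3 - <<'E'
from plan import *
import cv2
d=dict(np.load("w1.npz"));p=np.load("p.npy")
g=cv2.cvtColor(d["frame"],cv2.COLOR_BGR2GRAY)
c=np.array([[380,132],[217,243]],np.float32).reshape(-1,1,2)
cr=cv2.cornerSubPix(g,c.copy(),(5,5),(-1,-1),(3,50,.01)).reshape(-1,2);print(cr)
a,b=[ray(d,q,.014) for q in cr]; v=b-a;print("yaw right edge",np.arctan2(v[1],v[0]),"len",np.linalg.norm(v[:2]))
# front edge: fit by gradient along normals between two samples
P0,P1=np.array([385.,140]),np.array([490.,312]); t=(P1-P0)/np.linalg.norm(P1-P0);n=np.array([t[1],-t[0]])
pts=[]
for k in np.linspace(.05,.85,40):
    q=P0+(P1-P0)*k; o=np.arange(-8,8.1,.5); s=cv2.remap(g,(q[0]+o*n[0]).astype(np.float32)[None],(q[1]+o*n[1]).astype(np.float32)[None],1)[0].astype(float)
    gr=np.abs(np.gradient(cv2.GaussianBlur(s[None],(5,1),1)[0]));pts.append(q+n*o[gr.argmax()])
X=np.array([ray(d,q,.014)[:2] for q in pts]);l=cv2.fitLine(X.astype(np.float32),cv2.DIST_HUBER,0,.001,.001).ravel()
print("yaw front edge",(np.arctan2(l[1],l[0])+np.pi/2)%np.pi, "fit",p[2])
d=dict(np.load("w2.npz")); f=lambda c:(np.array(c)+.5)/3.25-.5+[262,263]
a,b=ray(d,f((194,180)),.098),ray(d,f((203,55)),.098);v=b-a
print("line world yaw+pi",(np.arctan2(v[1],v[0])-np.pi)%(2*np.pi),"knob pos",a)
s=robot.observe();print("tool x",np.arctan2(*s["orientation"][1::-1,0]))
E
```

```text
[[382.2443  131.89049]
 [215.17294 244.03087]]
yaw right edge 0.6659445535393209 len 0.19665619718548077
yaw front edge 0.6655972 fit 0.6692739582112897
line world yaw+pi 0.6837016596164931 knob pos [ 0.50757603 -0.13672382  0.098     ]
tool x -2.3952697420782325
```

>>> arm_command(steps=[{"offset":[0,0,0],"delta_rot":[0,0,1.0],"hand":20},{"offset":[0,0,0],"delta_rot":[0,0,0],"hand":20},{"offset":[0,0,0],"delta_rot":[0,0,0],"hand":20},{"offset":[0,0,0],"delta_rot":[0,0,0],"hand":60},{"offset":[0,0,0],"delta_rot":[0,0,0],"hand":70}])

```text
time: 4.95
tcp_pos: [0.5089, -0.1337, 0.0895]
orientation: [[-0.747, -0.664, 0.0], [-0.664, 0.747, 0.001], [-0.001, 0.0, -1.0]]
wrist_force: [0.4, -0.1, -0.3]
grip_width: 0.698
gripper_force: 0.0
```

>>> arm_command(steps=[{"offset":[0,0,0],"delta_rot":[0,0,0],"hand":70},{"offset":[0,0,-0.03],"delta_rot":[0,0,0],"hand":70},{"offset":[0,0,-0.04],"delta_rot":[0,0,0],"hand":70},{"offset":[0,0,-0.04],"delta_rot":[0,0,0],"hand":70},{"offset":[0,0,0],"delta_rot":[0,0,0],"hand":70}])

```text
time: 5.45
tcp_pos: [0.5119, -0.1346, 0.2053]
orientation: [[-0.747, -0.664, 0.011], [-0.664, 0.747, -0.002], [-0.007, -0.009, -1.0]]
wrist_force: [-0.2, 0.2, 0.0]
grip_width: 0.701
gripper_force: 0.0
```

```bash
python3 - <<'E'
from plan import *
from plant import cams
import cv2
s=robot.observe();print(s["time"],s["tcp_pos"].round(4),s["grip_width"])
d=cams.snapshot("wrist");np.savez("w3.npz",**d)
p=np.load("p.npy");p[2]=.666;np.save("p.npy",p);im=d["frame"].copy()
k=w(p,(.005,-.115,.098))[0];u=proj(d,k)[0];print("knob px",u)
f=d["frame"].astype(int);x0,y0=u.astype(int);m=np.zeros(f.shape[:2],np.uint8);m[max(y0-22,0):y0+22,x0-22:x0+22]=1
m&=((f.min(2)>165)).astype(np.uint8)
n,l,st,c=cv2.connectedComponentsWithStats(m)
for i in range(1,n):
    if st[i,4]<8: continue
    ys,xs=np.nonzero(l==i); P=np.array([ray(d,(x,y),.098)[:2] for x,y in zip(xs,ys)])
    v=np.linalg.svd(P-P.mean(0))[2][0]
    if v@(P.mean(0)-k[:2])<0:v=-v
    print(st[i],"knob",(np.arctan2(v[1],v[0])-p[2])%(2*np.pi)-np.pi)
for q in [(102,-50,118),(102,50,118),(96,-50,118),(96,50,118),(44,-50,118),(50,-50,118),(50,50,118),(44,50,118),(56,0,107),(86,0,107),(5,-115,98)]:
    cv2.drawMarker(im,tuple(int(x) for x in proj(d,w(p,np.array(q)/1e3))[0].round()),(255,0,255),0,7,1)
cv2.imwrite("pics/w3.png",im)
b=p; ax=[np.cos(p[2]),np.sin(p[2]),0]
h=w(p,(.071,0,.185))[0];print(h)
plan(h,rot(-141.8,-.3,ax),5,100,3)
E
```

```text
5.45 [ 0.5119 -0.1346  0.2053] 0.7009258649233122
knob px [324.02100945 233.47748696]
[322 211   5  19  69] knob -0.019190039131820047
[336 251  10   4  25] knob -1.4150076903874234
[ 0.48946833 -0.00394229  0.185     ]
[ 0.5105 -0.134   0.2022] [-0.4  0.8 -1.3] 0.699
[{"offset": [-0.014, 0.022, 0.003], "delta_rot": [3.39, 0.16, 0.67], "hand": 100}, {"offset": [-0.014, 0.023, 0.002], "delta_rot": [3.39, 0.16, 0.67], "hand": 100}, {"offset": [-0.014, 0.023, 0.001], "delta_rot": [3.39, 0.16, 0.67], "hand": 100}, {"offset": [-0.013, 0.023, -0.001], "delta_rot": [3.39, 0.16, 0.67], "hand": 100}, {"offset": [-0.013, 0.023, -0.002], "delta_rot": [3.39, 0.16, 0.67], "hand": 100}]
```

View pics/w3.png

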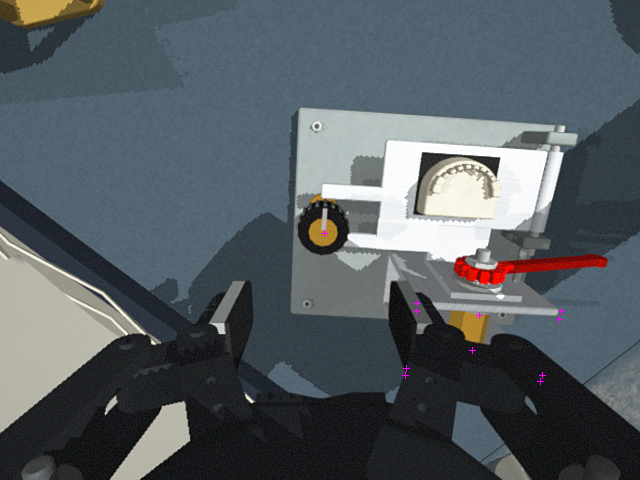

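The knob reads −0.02 rad, so the table is level. Its top is at (324,233), and the head shows behind the bracket at about (470,325). Next I go above the head, tilted 0.3 rad.

>>> arm_command(steps=[{"offset":[-0.014,0.022,0.003],"delta_rot":[3.4,0.1,0.6],"hand":70},{"offset":[-0.014,0.023,0.002],"delta_rot":[3.4,0.1,0.6],"hand":70},{"offset":[-0.014,0.023,0.001],"delta_rot":[3.4,0.1,0.6],"hand":70},{"offset":[-0.013,0.023,-0.001],"delta_rot":[3.4,0.1,0.6],"hand":70},{"offset":[-0.013,0.023,-0.002],"delta_rot":[3.4,0.1,0.6],"hand":70}])

```text
time: 6.0
tcp_pos: [0.4865, -0.0028, 0.1816]
orientation: [[-0.782, -0.596, 0.182], [-0.623, 0.747, -0.231], [0.001, -0.294, -0.956]]
wrist_force: [0.7, 0.5, -0.3]
grip_width: 0.701
gripper_force: 0.0
```

>>> arm_command(steps=[{"offset":[0,0,0],"delta_rot":[0,0,0],"hand":70},{"offset":[0,0,0],"delta_rot":[0,0,0],"hand":70}])

```text
time: 6.2
tcp_pos: [0.4866, -0.0031, 0.1815]
orientation: [[-0.781, -0.599, 0.18], [-0.625, 0.746, -0.229], [0.003, -0.291, -0.957]]
wrist_force: [0.5, -0.6, 0.2]
grip_width: 0.699
gripper_force: 0.0
```

```bash
python3 - <<'E'
from plan import *
from plant import cams
import cv2
p=np.load("p.npy"); ax=[np.cos(p[2]),np.sin(p[2]),0]
d=cams.snapshot("wrist");np.savez("w4.npz",**d);im=d["frame"].copy()
for q in [(102,-50,118),(102,50,118),(96,-50,118),(96,50,118),(44,-50,118),(50,-50,118),(50,50,118),(44,50,118),(56,0,108),(86,0,108),(5,-115,98)]:
    u=proj(d,w(p,np.array(q)/1e3))[0].round();print(q,u)
    cv2.drawMarker(im,tuple(int(x) for x in u),(255,0,255),0,7,1)
cv2.imwrite("pics/w4.png",im)
s=robot.observe();print(s["time"],s["orientation"].round(3).tolist())
plan(w(p,(.071,0,.095))[0],rot(np.degrees(p[2])-180,-.3,ax),5,70)
E
```

```text
(102, -50, 118) [270. 302.]
(102, 50, 118) [434. 328.]
(96, -50, 118) [269. 293.]
(96, 50, 118) [435. 318.]
(44, -50, 118) [267. 213.]
(50, -50, 118) [267. 223.]
(50, 50, 118) [445. 239.]
(44, 50, 118) [446. 227.]
(56, 0, 108) [353. 235.]
(86, 0, 108) [351. 283.]
(5, -115, 98) [189. 142.]
6.25 [[-0.782, -0.597, 0.18], [-0.624, 0.747, -0.229], [0.002, -0.292, -0.957]]
[ 0.487  -0.0037  0.1819] [ 0.4  0.  -0.3] 0.701
[{"offset": [-0.0004, 0.0047, 0.0167], "delta_rot": [0.05, 0.0, 0.09], "hand": 70}, {"offset": [-0.0004, 0.0048, 0.0167], "delta_rot": [0.05, 0.0, 0.09], "hand": 70}, {"offset": [-0.0004, 0.0048, 0.0167], "delta_rot": [0.05, 0.0, 0.09], "hand": 70}, {"offset": [-0.0004, 0.0048, 0.0167], "delta_rot": [0.05, 0.0, 0.09], "hand": 70}, {"offset": [-0.0004, 0.0048, 0.0167], "delta_rot": [0.05, 0.0, 0.09], "hand": 70}]
```

View pics/w4.png

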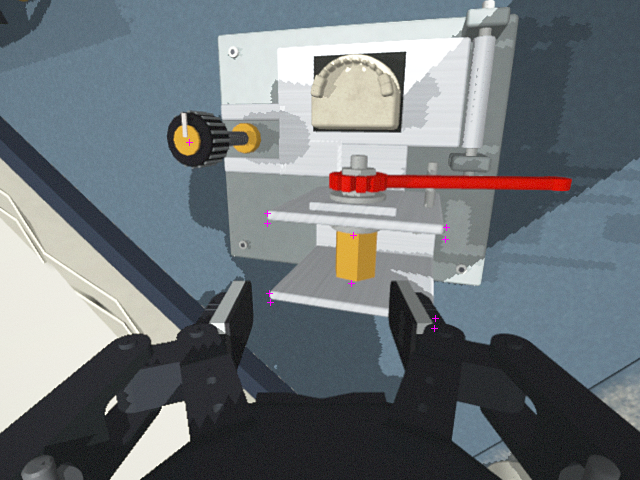

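The markers lie on the bracket and guard edges. The head is at about (356,255), between the open fingers at (240,300) and (400,300). Now I descend and grip it.

>>> arm_command(steps=[{"offset":[-0.001,0.005,0.0167],"delta_rot":[0,0,0.2],"hand":70},{"offset":[-0.001,0.005,0.0167],"delta_rot":[0,0,0.2],"hand":70},{"offset":[0,0.005,0.0167],"delta_rot":[0,0,0],"hand":70},{"offset":[0,0.005,0.0167],"delta_rot":[0,0,0],"hand":70},{"offset":[0,0.004,0.0167],"delta_rot":[0,0,0],"hand":70}])

```text
time: 6.75
tcp_pos: [0.4902, -0.0048, 0.0949]
orientation: [[-0.788, -0.589, 0.181], [-0.616, 0.754, -0.229], [-0.001, -0.292, -0.956]]
wrist_force: [-0.4, -1.0, -0.7]
grip_width: 0.699
gripper_force: 0.0
```

>>> arm_command(steps=[{"offset":[0,0,0],"delta_rot":[0,0,0],"hand":70},{"offset":[0,0,0],"delta_rot":[0,0,0],"hand":70}])

```text
time: 6.95
tcp_pos: [0.4903, -0.0045, 0.0959]
orientation: [[-0.787, -0.589, 0.181], [-0.616, 0.753, -0.23], [-0.001, -0.292, -0.956]]
wrist_force: [0.6, 0.5, 0.0]
grip_width: 0.698
gripper_force: 0.0
```

```bash
python3 - <<'E'
from plan import *
p=np.load("p.npy"); ax=[np.cos(p[2]),np.sin(p[2]),0]
s=robot.observe();print(s["time"],s["orientation"].round(3).tolist())
plan(w(p,(.071,0,.095))[0],rot(np.degrees(p[2])-180,-.3,ax),1,70)
E
```

```text
6.95 [[-0.787, -0.589, 0.181], [-0.616, 0.753, -0.23], [-0.001, -0.292, -0.956]]
[ 0.4903 -0.0045  0.0959] [0.6 0.5 0. ] 0.698
[{"offset": [0.0003, 0.0012, 0.0006], "delta_rot": [0.18, 0.0, -0.12], "hand": 70}]
```

>>> arm_command(steps=[{"offset":[0,0.001,0.001],"delta_rot":[0,0,0],"hand":50},{"offset":[0,0,0],"delta_rot":[0,0,0],"hand":10},{"offset":[0,0,0],"delta_rot":[0,0,0],"hand":10},{"offset":[0,0,0],"delta_rot":[0,0,0],"hand":10},{"offset":[0,0,0],"delta_rot":[0,0,0],"hand":10}])

```text
time: 7.45
tcp_pos: [0.4907, -0.0038, 0.0959]
orientation: [[-0.786, -0.59, 0.184], [-0.618, 0.752, -0.231], [-0.002, -0.295, -0.956]]
wrist_force: [5.4, -8.3, 1.0]
grip_width: 0.272
gripper_force: 61.7
```

>>> arm_command(steps=[{"offset":[0,0,0],"delta_rot":[0,0,0],"hand":10},{"offset":[0,0,0],"delta_rot":[0,0,0],"hand":10}])

```text
time: 7.65
tcp_pos: [0.4907, -0.0038, 0.0959]
orientation: [[-0.786, -0.59, 0.184], [-0.618, 0.752, -0.231], [-0.002, -0.295, -0.956]]
wrist_force: [5.6, -7.7, 0.2]
grip_width: 0.271
gripper_force: 61.7
```

>>> arm_command(steps=[{"offset":[0,-0.001,0],"delta_rot":[-3.4,0,0],"hand":10},{"offset":[0,0,0],"delta_rot":[-3.4,0,0],"hand":10},{"offset":[0,0,0],"delta_rot":[-3.4,0,0],"hand":10},{"offset":[0,0,0],"delta_rot":[-3.4,0,0],"hand":10},{"offset":[0,0,0],"delta_rot":[-3.4,0,0],"hand":10}])

```text
time: 8.15
tcp_pos: [0.4909, -0.0041, 0.096]
orientation: [[-0.786, -0.618, 0.002], [-0.618, 0.786, 0.002], [-0.003, 0.001, -1.0]]
wrist_force: [0.1, -6.3, 0.8]
grip_width: 0.271
gripper_force: 62.0
```

>>> arm_command(steps=[{"offset":[0,0,0],"delta_rot":[0,0,0],"hand":10},{"offset":[0,0,0],"delta_rot":[0,0,0],"hand":10},{"offset":[0,0,0],"delta_rot":[0,0,0],"hand":10}])

```text
time: 8.45
tcp_pos: [0.4909, -0.0042, 0.096]
orientation: [[-0.787, -0.618, 0.003], [-0.618, 0.787, -0.0], [-0.003, -0.002, -1.0]]
wrist_force: [-0.7, -1.4, 4.1]
grip_width: 0.268
gripper_force: 62.8
```

```bash
python3 - <<'E'
from plan import *
from plant import cams
import cv2
p=np.load("p.npy")
s=robot.observe();print(s["time"],s["orientation"].round(3).tolist(),s["wrist_force"].round(1),s["moment"].round(2),s["gripper_force"])
im=[]
for n in("wrist","side"):
    d=cams.snapshot(n);np.savez(n+"5.npz",**d);f=d["frame"].copy()
    for th in(0,.1,.2,.3):
        u=proj(d,w(p,(.027,.12*np.cos(th),.095-.12*np.sin(th))))[0];print(n,th,u.round(1))
    im.append(f)
im[1]=cv2.resize(im[1][205:325,255:395],None,fx=4,fy=4,interpolation=cv2.INTER_CUBIC)
cv2.imwrite("pics/w5.png",im[0]);cv2.imwrite("pics/s5.png",im[1])
E
```

```text
8.45 [[-0.787, -0.618, 0.003], [-0.618, 0.787, -0.0], [-0.003, -0.002, -1.0]] [-0.7 -1.4  4.1] [-0.68  0.16 -0.13] 62.79796870658174
wrist 0 [644.7 207.8]
wrist 0.1 [617.5 201.4]
wrist 0.2 [591.8 196. ]
wrist 0.3 [567.4 191.4]
side 0 [271.9 225.6]
side 0.1 [272.4 229.9]
side 0.2 [273.3 234.1]
side 0.3 [274.6 238.4]
```

View pics/w5.png

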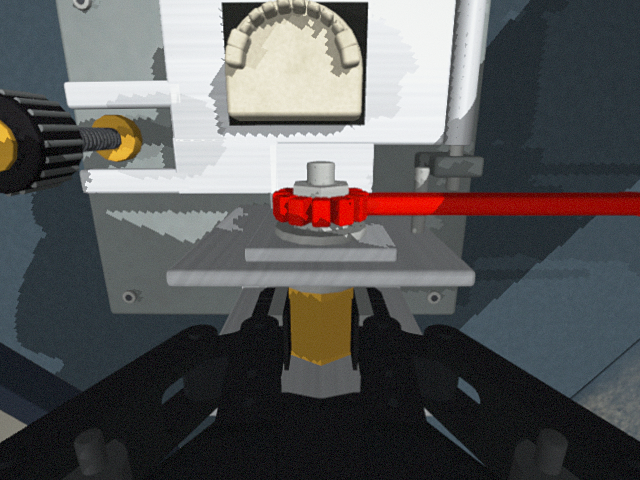

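View pics/s5.png

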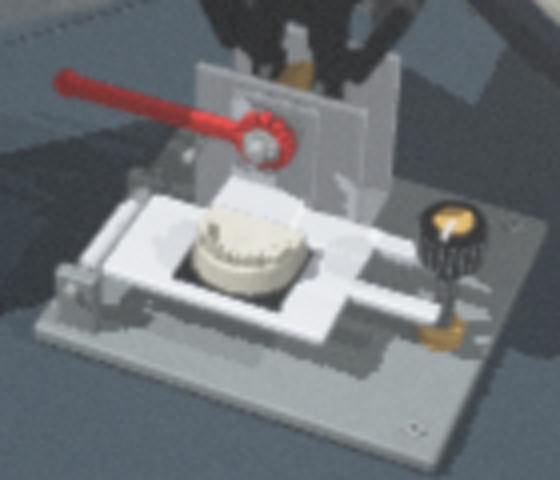

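The side view shows the spanner parallel to the bracket's top edge, with its tip at about (270.5,225) against (271.9,225.6) predicted for level. The platform also looks level. I'll check both numerically before handing in.

```bash
python3 - <<'E'
from plan import *
import cv2
from scipy.optimize import minimize_scalar
p=np.load("p.npy")
for n,x1 in(("wrist",630),("side",300)):
    d=dict(np.load(n+"5.npz"));f=d["frame"].astype(int)
    m=(f[...,2]>90)&(f[...,1]<60)&(f[...,0]<60)
    ys,xs=np.nonzero(m); k=(xs>385)&(xs<632)&(ys>150)&(ys<260) if n=="wrist" else (xs>268)&(xs<312)&(ys>215)&(ys<245)
    X=np.c_[xs[k],ys[k]].astype(np.float32);l=cv2.fitLine(X,cv2.DIST_L2,0,.01,.01).ravel();a=np.arctan(l[1]/l[0])
    def pa(th):
        q=proj(d,w(p,[(.027,r*np.cos(th),.095-r*np.sin(th)) for r in(.035,.115)]));return np.arctan2(*(q[1]-q[0])[::-1]*(1 if n=="wrist" else -1))
    print(n,k.sum(),a,[(t,round(float(pa(t)),3)) for t in(-.1,-.05,0,.05,.1)], X[:,0].min(),X[:,0].max())
s=robot.observe();print(s["time"],s["wrist_force"].round(1),s["gripper_force"])
E
```

```text
wrist 5306 0.004858194 [(-0.1, 0.024), (-0.05, 0.014), (0, 0.003), (0.05, -0.008), (0.1, -0.019)] 386.0 631.0
side 119 0.2878521 [(-0.1, 0.362), (-0.05, 0.325), (0, 0.287), (0.05, 0.248), (0.1, 0.208)] 269.0 302.0
8.55 [-0.3 -1.9  5.5] 62.897053433116525
```

```bash
python3 -c "
from plant import job
print(job.finish_job())"
```

```text
the job is handed in; nothing more can be done
None
```

The job is handed in at about 8.6 s: the knob was last measured at −0.02 rad (table level), the spanner measured level to within about 0.01 rad, the gripper was still holding the brass head at about 60 N, and the arm never went near the jar or the loose cast.

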